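# Raise and lock a telescopic support, then lay a mortar bar on it

## Robot

A 6-joint arm with a two-finger parallel gripper is mounted at the origin on a cart in front of the work surface, level with it; the furniture and walls round the work are solid. World frame = base frame: x ahead of the robot, y to its left, z up, the work surface at z = 0. Lengths are in m, angles in rad, forces in N, time in s.
With the tool pointing down it reaches from about 0.35 to 0.975 m from the base axis. Payload 4.9 kg.
Tool frame: the origin (TCP) lies at the very end of the fingers, on their centre line; the grasp point (between the pads) lies 19 mm behind it; z points along the fingers, y is the line along which they close (so a half turn about z gives the same grasp; the last joint's range is limited). The gripper opens to 85 mm and grips with 20 to 120 N. Pads are 22 mm wide; open, the fingers measure 114 mm over their backs; the gripper's body (76 mm by 85 mm) begins 54 mm behind the grasp point. The pads swing forward as they close: fully open they stand 13 mm farther back than shut.
Start: joints at [1.141, 0.053, 1.613, -0, 1.476, -0.119], TCP at [0.191, 0.595, 0.231] pointing down, gripper open.
Joint ranges: [-3.01, 3.01], [-1.01, 2.22], [0.06, 2.58], [-1.02, 4.17], [0.09, 2.62], [-3.14, 3.14]. Speed limits (rad/s): [2.57, 2.57, 3.14, 3.14, 3.14, 3.14].

## Interface

Orientations are given as a unit quaternion [w, x, y, z].
In Python, from plant import manip gives the robot as it stands.
- The arm moves only by the shell command python3 -m handwheel 'ROWS' [FORCE]. ROWS is JSON, a list of rows, each an object with "linear": the shift along the tool's x, y, z in mm, a list of three; "twist": the turn about the tool's z in rad; "grip": the closure, from -1 (fully open) to 1 (shut). In form: [{"linear": [x, y, z], "twist": twist, "grip": grip}, ...]. A call has 1 to 10 rows; each row is the pose to reach, as a shift and turn from the pose commanded when the call began, along the tool's axes at that moment; what a row does not reach only later rows make up. A row lasts 1/12 s, in which the tool goes at most 41.7 mm and 7.16 degrees, less where a joint would pass 70% of its speed; a pose out of reach is approached as far as the arm can. A call with a gripper value outside its range is refused whole. The fingers move at their own pace and stop on an object; FORCE is the grip in N (left out, the last holds). Time passes only in rows, so rows that repeat a pose let the fingers close. It gives the time, the measured TCP pose, the force, the opening and the grip force at its end, in the units of the state.
- manip.observe(): the state, without advancing time (a new reading comes with each control period).
- manip.camera(name): name is "scene" or "top" or "wrist"; returns the picture (480x640x3 uint8, red, green, blue); there is no depth.
- manip.camera_model(name): a dict with "mtx" (3x3 intrinsics, pixels), "origin" and "rotation" of the camera in the world; the wrist camera has in their place "hand_eye" (4x4, takes a point from camera to tool coordinates, whose origin is the TCP and whose axes are the flange's). Camera axes: x right, y down, z forward; pixel columns grow to the right and rows downward; lengths in m; the calibration is good to about 2 mm. A picture is of the moment at which its call begins: read the wrist's pose just before it. camera_model takes no time and is no camera call.
- manip.hand_in(): hands the job in; it is judged then, once.
The state is a dict: "time_s": time; "joint_positions": joint angles; "joint_velocities": joint speeds; "tau": joint torques, N m; "tool_pos": TCP position; "orientation": TCP orientation; "force": force on the tool from outside, world axes, zero at the start; "ft_torque": the same for the moment, N m; "finger_gap": finger opening in m; "grip_force": force on a finger pad.
Only numpy, scipy, OpenCV 4.12 (cv2) and the standard library are available. Lean on these libraries where they do the work, as an engineer would, in place of code of your own. Each camera call takes 0.05 s, during which the arm holds its last target. There are 200 camera calls.

## Task

Set up the bar support: the telescopic post is down and must be brought level with the fixed post next to it (the nearer one, which its cradle channel points at). Twist the telescopic post's cradle head counter-clockwise (seen from above) to unlock it, draw it up to the height of that fixed post, twist it fully back so that it is locked at that height, and then lay the long mortar bar across these two cradles, about centred and level, down in both channels. Do not drop the bar, and do not shift or tip the wash bottle, beaker, brass weight or sample jar standing around.

Things in the scene. Friction and masses are not known exactly. Their poses are not given: they have to be found in the camera images.
- prop: The telescopic post: grey round foot (80 mm across) fixed to the bench, dark tube 32 mm across and 115 mm tall with a steel comb of four notches on its side, aluminium U-shaped cradle head on top. Origin under the post's axis; y along the channel when locked; the fixed post to be used stands on its -y side.
- prop_seat (a point): Middle of the telescopic head's channel floor, on the post's axis; 140 mm up when down. x across the channel, y along it, z up; turns with the head. Head: 46 mm over its two flat cheeks (along x), 30 mm long (y), channel 36 mm wide; cheeks rise 22 mm above this point, flat sides reach 14 mm below it, then a thin collar; the tube's top is 25 mm below it when down. Grip over the cheeks from above.
- prop_twist (a joint): Twist of the cradle head about the vertical axis, rad: 0 = locked (starts 0 to 0.08), grows counter-clockwise seen from above to a stop at 1.1. Its brass pin sits in a comb notch up to about 0.55; beyond 0.75 it is clear and the head can slide. Stays where it is left (friction 0.04 N m).
- prop_slide (a joint): Height of the head above fully down, m, 0 to 0.079. Notches at 0, 0.024, 0.048, 0.072, each with 5 mm of play above; the head twists back only within that play (aim 2.5 mm above the notch value). Let go in a notch it sinks to the notch value; let go unlocked it drops. Weighs about 0.3 kg.
- post_low_seat (a point): Middle of the channel floor of the low fixed post: like the telescopic one but fixed and without comb; channel floor 164 mm above the bench (telescopic post's slide 0.024). x across the channel, y along it. One fixed post stands 140 mm from the telescopic post along its channel; the other, over 200 mm away, is not used.
- post_high_seat (a point): Middle of the channel floor of the high fixed post, like the low one but with its channel floor 188 mm above the bench (the telescopic post's third notch, slide 0.048). Same axes.
- bar_mid (a point): Centre of the loose mortar bar: grey concrete, 28 x 28 mm square, 180 mm long (along y), about 0.33 kg, lying on the bench. To be laid with its middle half-way between the two posts, reaching about 20 mm past each cradle's middle; its centre then lies 14 mm above the channel floors.
- wash_bottle: Bystander: white plastic wash bottle with red spout, 192 mm tall, body 66 mm across, its centre 17 mm towards its y axis from this origin; spout overhangs to -y, 101 mm overall. Origin on its underside.
- beaker_250: Bystander: clear glass beaker, 94 mm tall, 78 mm across. Origin under its centre.
- weight_200: Bystander: brass weight with a knob, 46 mm tall, 30 mm across, near one end of the bar. Origin under its centre.
- sample_jar: Bystander: white plastic jar with a white screw cap, 58 mm tall, 49 mm across, standing about 25 mm from one long side of the bar, so that the bar may have to be gripped a little off its middle. Origin under its centre.
- bar: The mortar bar itself; origin on its underside below its centre, axes as the point above.
Not all that is in view belongs to the job. What is shaped like the bar but blue is not meant.

How it is judged:
By the outcome, as a careful person would: the job done as asked, in the order asked, and still so for the second after the job is handed in, with the robot touching nothing.
It also fails if it takes over 56 s, if anything falls off the work surface, if the arm or the gripper's body presses on something with over 40 N, if the wrist force passes 120 N, or if a joint passes its speed limit or range.

## Working session

There is one attempt and no reset: what is moved stays moved. The work goes in short steps, Python scripts to look and compute and a shell command to move; the robot and the scene stay as the last step left them, time stands still between calls to the robot, and variables do not carry over. Pictures are saved under pics/ and viewed, at most 13 in all, crops included, and the job is handed in when it is done.

```bash
mkdir -p pics; ls; python3 - <<'E'
from plant import manip
import cv2
for n in ["scene","top"]:
    cv2.imwrite(f"pics/{n}0.png",manip.camera(n)[:,:,::-1]); m=manip.camera_model(n); print(n,m)
print(manip.camera_model("wrist")); print(manip.observe())
E
```

```text
pics
scene {'mtx': array([[549.85673775,   0.        , 318.89992283],
       [  0.        , 549.85673775, 233.83640202],
       [  0.        ,   0.        ,   1.        ]]), 'origin': array([-0.19551138, -0.56962189,  0.87462491]), 'rotation': array([-0.3682509 ,  0.77829973, -0.46354442,  0.20920654])}
top {'mtx': array([[461.45307024,   0.        , 324.19152652],
       [  0.        , 461.45307024, 235.44024435],
       [  0.        ,   0.        ,   1.        ]]), 'origin': array([ 0.4805713 , -0.13697144,  1.32856252]), 'rotation': array([ 0.03157834, -0.70057122,  0.71199127, -0.03565395])}
{'mtx': array([[429.22096045,   0.        , 319.36864157],
       [  0.        , 429.22096045, 247.32162568],
       [  0.        ,   0.        ,   1.        ]]), 'hand_eye': array([[-1.03567725e-03, -9.62197214e-01, -2.72351700e-01,
         6.92275930e-02],
       [ 9.99999453e-01, -9.56762214e-04, -4.22551972e-04,
        -7.93692989e-04],
       [ 1.46002515e-04, -2.72351988e-01,  9.62197679e-01,
        -1.41513831e-01],
       [ 0.00000000e+00,  0.00000000e+00,  0.00000000e+00,
         1.00000000e+00]])}
{'time_s': 0.1, 'joint_positions': array([ 1.14101666e+00,  5.32722782e-02,  1.61415482e+00, -7.47813595e-06,
        1.47604530e+00, -1.18984122e-01]), 'joint_velocities': array([ 0.00019913, -0.0035444 , -0.00209645, -0.00017352,  0.00204904,
        0.00089348]), 'tau': array([ 1.39150766e-04, -3.94901168e+01, -3.71363211e+01, -1.45998674e-04,
        3.92966977e-03, -2.52227039e-06]), 'tool_pos': array([0.19088584, 0.59453245, 0.23019861]), 'orientation': array([-2.51077172e-04,  1.54772669e-01,  9.87949663e-01, -9.05721495e-04]), 'force': array([ 0.43711131,  0.11611561, -0.55790449]), 'ft_torque': array([-0.02885967, -0.0425521 ,  0.01689116]), 'grip_force': 0.0, 'finger_gap': 0.08517887185188071}
```

View pics/scene0.png

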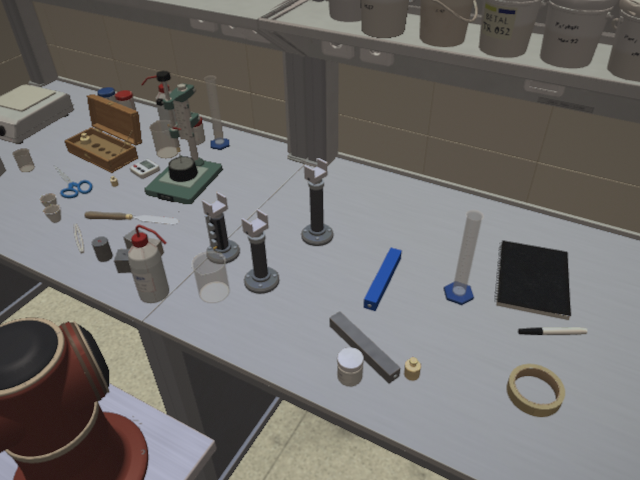

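View pics/top0.png

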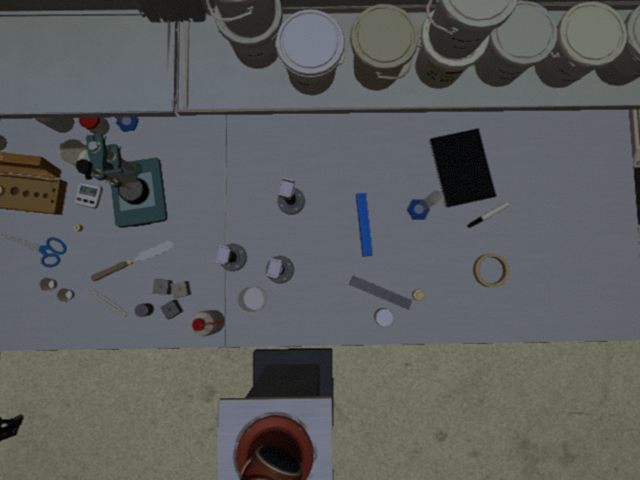

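Scene: three posts. The one with the steel comb, at scene (219,230) and top (226,256), is the telescopic post. Its neighbour at scene (258,255), top (277,268) is the nearer fixed post; the third, at scene (316,205), top (289,192), is farther off. The grey bar is at scene (363,345), top (380,292); the blue bar at top (364,225) is a decoy. I'll confirm in enlarged crops.

```bash
python3 - <<'E'
import cv2
a=cv2.imread("pics/scene0.png")[155:305,185:345]; cv2.imwrite("pics/c1.png",cv2.resize(a,None,fx=4,fy=4,interpolation=cv2.INTER_CUBIC))
a=cv2.imread("pics/top0.png")[225:345,190:440]; cv2.imwrite("pics/c2.png",cv2.resize(a,None,fx=3.2,fy=3.2,interpolation=cv2.INTER_CUBIC))
E
```

```text
(no output)
```

View pics/c1.png

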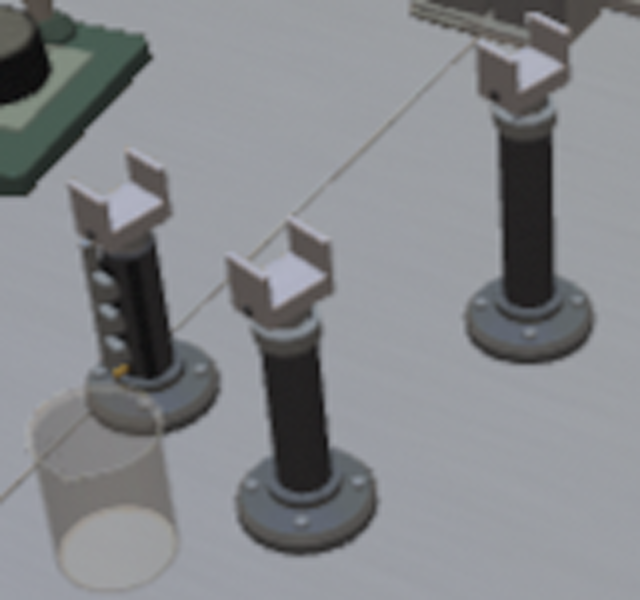

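View pics/c2.png

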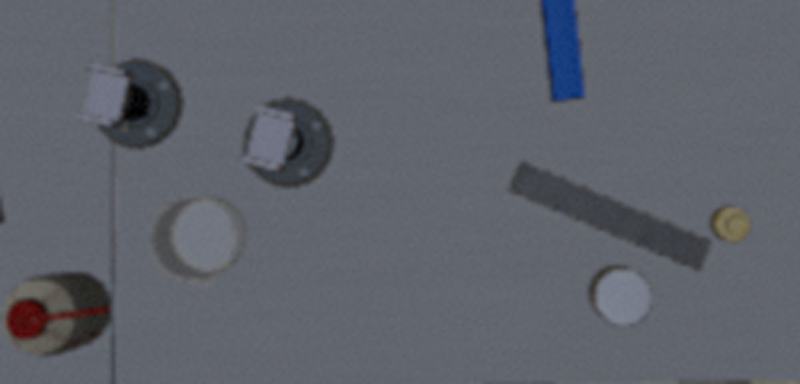

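```bash
cat > h.py <<'E'
import numpy as np
from scipy.spatial.transform import Rotation as R
from plant import manip
def ray(cam,uv,obs=None):
    m=manip.camera_model(cam)
    d=np.linalg.inv(m["mtx"])@np.array([*uv,1.])
    if cam=="wrist":
        T=m["hand_eye"]; Rt=R.from_quat(obs["orientation"],scalar_first=True)
        return Rt.apply(T[:3,3])+obs["tool_pos"], Rt.apply(T[:3,:3]@d)
    return m["origin"], R.from_quat(m["rotation"],scalar_first=True).apply(d)
def at(cam,uv,z,obs=None):
    o,d=ray(cam,uv,obs); return o+d*(z-o[2])/d[2]
def tri(rs):
    A=0;b=0
    for o,d in rs:
        d=d/np.linalg.norm(d);P=np.eye(3)-np.outer(d,d);A=A+P;b=b+P@o
    p=np.linalg.solve(A,b); return p,[round(1e3*float(np.linalg.norm(np.cross(p-o,d/np.linalg.norm(d)))),1) for o,d in rs]
E
python3 - <<'E'
from h import *
np.set_printoptions(precision=4,suppress=True)
T=lambda u,v:((u+.5)/3.2-.5+190,(v+.5)/3.2-.5+225)
S=lambda u,v:((u+.5)/4-.5+185,(v+.5)/4-.5+155)
print("feet",at("top",T(138,103),.012),at("top",T(289,142),.012))
print("feet scene",at("scene",S(152,383),.012),at("scene",S(306,497),.012))
for n,t,s in [("tele",(105,95),(122,211)),("fix",(270,138),(283,280))]:
    print(n,tri([ray("top",T(*t)),ray("scene",S(*s))]))
t=at("top",T(105,95),.140);print("tele@140",t)
for z in(.164,.188):
    f=at("top",T(270,138),z);print(z,f,np.linalg.norm((f-t)[:2]),at("scene",S(283,280),z))
print("tele scene@140",at("scene",S(122,211),.14))
c=np.array([at("top",T(*p),.028) for p in[(523,161),(709,240),(700,271),(511,191)]]);print(c,c.mean(0))
for n,p,z in[("weight",(731,223),.046),("jar",(622,296),.058),("beaker",(207,235),.0),("bottle cap",(27,318),.16)]:print(n,at("top",T(*p),z))
E
```

```text
feet [0.549 0.116 0.012] [ 0.5121 -0.0182  0.012 ]
feet scene [0.5418 0.1131 0.012 ] [ 0.5043 -0.021   0.012 ]
tele (array([0.5494, 0.1199, 0.1323]), [0.4, 0.4])
fix (array([ 0.5119, -0.0166,  0.1607]), [0.1, 0.1])
tele@140 [0.5492 0.1179 0.14  ]
0.164 [ 0.5119 -0.017   0.164 ] 0.13999131005879212 [ 0.5086 -0.0191  0.164 ]
0.188 [ 0.5112 -0.0195  0.188 ] 0.14254573240913532 [ 0.4848 -0.0377  0.188 ]
tele scene@140 [0.5414 0.1132 0.14  ]
[[ 0.4918 -0.2248  0.028 ]
 [ 0.4203 -0.3859  0.028 ]
 [ 0.3937 -0.3771  0.028 ]
 [ 0.4658 -0.2137  0.028 ]] [ 0.4429 -0.3004  0.028 ]
weight [ 0.4354 -0.402   0.046 ]
jar [ 0.3757 -0.3045  0.058 ]
beaker [0.4309 0.0565 0.    ]
bottle cap [0.375  0.1736 0.16  ]
```

The crops confirm it: the comb post is at crop (120,300) and the nearer fixed post at (290,380). Measured, that fixed post is the low one, with its channel floor at about 161 mm and 140 mm away, so the slide goes to 0.024. The grey bar is at (0.443,-0.300), with the jar and the weight beside it. Moving now.

```bash
python3 -m handwheel '[{"linear":[-242,-174,-50],"twist":0,"grip":-1},{"linear":[-242,-174,-50],"twist":0,"grip":-1},{"linear":[-242,-174,-50],"twist":0,"grip":-1},{"linear":[-242,-174,-50],"twist":0,"grip":-1},{"linear":[-242,-174,-50],"twist":0,"grip":-1},{"linear":[-242,-174,-50],"twist":0,"grip":-1},{"linear":[-242,-174,-50],"twist":0,"grip":-1},{"linear":[-242,-174,-50],"twist":0,"grip":-1},{"linear":[-242,-174,-50],"twist":0,"grip":-1}]'
```

```text
time_s: 0.85
tool_pos: [0.37, 0.3535, 0.2818]
orientation: [0.001, 0.157, 0.988, 0.0]
force: [0.1, -0.2, 0.2]
finger_gap: 0.0855
grip_force: 0.0
```

```bash
python3 -m handwheel '[{"linear":[-243,-173,0],"twist":1.0,"grip":-1},{"linear":[-243,-173,0],"twist":1.0,"grip":-1},{"linear":[-243,-173,0],"twist":1.0,"grip":-1},{"linear":[-243,-173,0],"twist":1.0,"grip":-1},{"linear":[-243,-173,0],"twist":1.0,"grip":-1},{"linear":[-243,-173,0],"twist":1.0,"grip":-1},{"linear":[-243,-173,0],"twist":1.0,"grip":-1},{"linear":[-243,-173,0],"twist":1.0,"grip":-1},{"linear":[-243,-173,0],"twist":1.0,"grip":-1},{"linear":[-243,-173,0],"twist":1.0,"grip":-1}]'
python3 -m handwheel '[{"linear":[0,0,20],"twist":0.52,"grip":-1},{"linear":[0,0,20],"twist":0.52,"grip":-1},{"linear":[0,0,20],"twist":0.52,"grip":-1},{"linear":[0,0,20],"twist":0.52,"grip":-1},{"linear":[0,0,20],"twist":0.52,"grip":-1},{"linear":[0,0,20],"twist":0.52,"grip":-1},{"linear":[0,0,20],"twist":0.52,"grip":-1}]'
python3 - <<'E'
from h import *
import cv2,pickle
o=manip.observe(); im=manip.camera("wrist")[:,:,::-1]
cv2.imwrite("pics/w1.png",im); pickle.dump(o,open("w1.pkl","wb"))
for n in("top","scene"): cv2.imwrite(f"pics/{n}1.png",manip.camera(n)[:,:,::-1])
print(o["tool_pos"],o["orientation"],o["joint_positions"])
E
```

```text
time_s: 1.68
tool_pos: [0.5464, 0.1174, 0.2803]
orientation: [-0.001, 0.608, 0.794, -0.0]
force: [-0.6, 0.8, -0.1]
finger_gap: 0.0856
grip_force: 0.0
time_s: 2.27
tool_pos: [0.5463, 0.1176, 0.2613]
orientation: [-0.0, 0.791, 0.612, 0.0]
force: [0.4, 0.1, 0.2]
finger_gap: 0.0853
grip_force: 0.0
[0.54627872 0.11758205 0.26134666] [-8.43358219e-05  7.91117877e-01  6.11663707e-01  7.82187417e-05] [ 7.87125476e-02 -1.21509602e-01  1.73296065e+00  2.26985738e-04
  1.53010306e+00  3.33175898e-01]
```

View pics/w1.png

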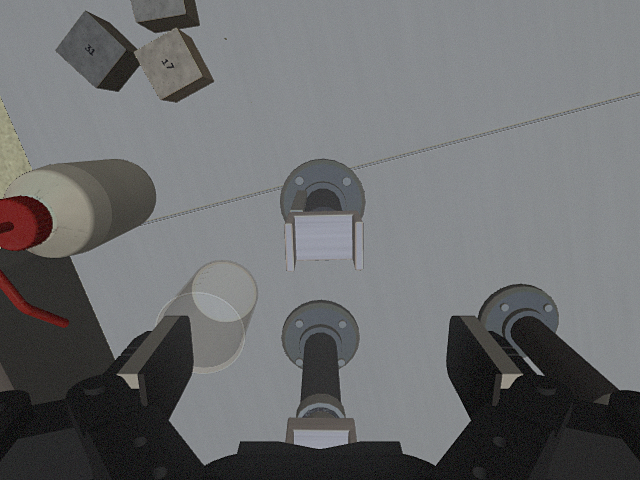

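The wrist view shows the telescopic head at (324,237), nearly square to the gripper, with the fixed head at (321,437), the beaker at (210,310) and the bottle at (75,210).

```bash
python3 - <<'E'
from h import *
import pickle
np.set_printoptions(precision=4,suppress=True)
o=pickle.load(open("w1.pkl","rb"))
for n,p,z in[("tele",(324,237),.14),("telefoot",(322,197),.012),("fix",(321,434),.164),("fixfoot",(320,336),.012),("beakerbottom",(222,290),0),("bottlecap",(20,222),.18),("cheekL",(290,246),.162),("cheekR",(360,246),.162)]:print(n,at("wrist",p,z,o))
Rm=R.from_quat(o["orientation"],scalar_first=True).as_matrix();print(Rm,np.degrees(np.arctan2(Rm[1,:2],Rm[0,:2])))
E
```

```text
tele [0.549  0.1175 0.14  ]
telefoot [0.5499 0.1225 0.012 ]
fix [ 0.5148 -0.0057  0.164 ]
fixfoot [ 0.5126 -0.013   0.012 ]
beakerbottom [0.4288 0.0552 0.    ]
bottlecap [0.3972 0.1763 0.18  ]
cheekL [0.5296 0.1228 0.162 ]
cheekR [0.5691 0.1125 0.162 ]
[[ 0.2517  0.9678  0.    ]
 [ 0.9678 -0.2517  0.0002]
 [ 0.0002 -0.     -1.    ]] [ 75.4198 -14.5802]
```

```bash
python3 -m handwheel '[{"linear":[1,3,30],"twist":0,"grip":-1},{"linear":[1,3,60],"twist":0,"grip":-1},{"linear":[1,3,90],"twist":0,"grip":-1},{"linear":[1,3,110],"twist":0,"grip":-1},{"linear":[1,3,122],"twist":0,"grip":-1},{"linear":[1,3,128],"twist":0,"grip":-1},{"linear":[1,3,128],"twist":0,"grip":-1}]'
python3 -m handwheel '[{"linear":[0,0,0],"twist":0,"grip":0.3},{"linear":[0,0,0],"twist":0,"grip":0.3},{"linear":[0,0,0],"twist":0,"grip":1},{"linear":[0,0,0],"twist":0,"grip":1},{"linear":[0,0,0],"twist":0,"grip":1},{"linear":[0,0,0],"twist":0,"grip":1},{"linear":[0,0,0],"twist":0,"grip":1},{"linear":[0,0,0],"twist":0,"grip":1},{"linear":[0,0,0],"twist":0,"grip":1},{"linear":[0,0,0],"twist":0,"grip":1}]' 60
```

```text
time_s: 3.0
tool_pos: [0.5494, 0.1165, 0.1323]
orientation: [-0.001, 0.793, 0.61, -0.001]
force: [0.3, -0.1, 0.7]
finger_gap: 0.0851
grip_force: 0.0
time_s: 3.83
tool_pos: [0.5493, 0.1173, 0.1355]
orientation: [-0.001, 0.793, 0.61, -0.0]
force: [-7.7, 1.4, 7.2]
finger_gap: 0.0453
grip_force: 62.0
```

```bash
python3 -m handwheel '[{"linear":[0,-1,0],"twist":-0.08,"grip":1},{"linear":[0,-1,0],"twist":-0.16,"grip":1},{"linear":[0,-1,0],"twist":-0.24,"grip":1},{"linear":[0,-1,0],"twist":-0.32,"grip":1},{"linear":[0,-1,0],"twist":-0.4,"grip":1},{"linear":[0,-1,0],"twist":-0.4,"grip":1}]'
```

```text
time_s: 4.33
tool_pos: [0.5493, 0.1174, 0.1355]
orientation: [-0.0, 0.655, 0.756, 0.001]
force: [-4.0, 1.2, 4.5]
finger_gap: 0.0449
grip_force: 61.7
```

```bash
python3 -m handwheel '[{"linear":[0,0,0],"twist":-0.08,"grip":1},{"linear":[0,0,0],"twist":-0.16,"grip":1},{"linear":[0,0,0],"twist":-0.24,"grip":1},{"linear":[0,0,0],"twist":-0.32,"grip":1},{"linear":[0,0,0],"twist":-0.4,"grip":1},{"linear":[0,0,0],"twist":-0.48,"grip":1},{"linear":[0,0,0],"twist":-0.54,"grip":1},{"linear":[0,0,0],"twist":-0.54,"grip":1}]'
python3 - <<'E'
from h import *
o=manip.observe();print(o["tool_pos"],o["force"],o["ft_torque"],R.from_quat(o["orientation"],scalar_first=True).as_matrix()[:,1])
E
```

```text
time_s: 5.0
tool_pos: [0.5493, 0.1175, 0.1355]
orientation: [0.0, 0.43, 0.903, 0.001]
force: [-3.4, 1.9, 5.9]
finger_gap: 0.0445
grip_force: 61.7
[0.54933756 0.11753259 0.13550588] [-3.44941108  1.86551206  5.8618307 ] [0.34833523 0.62780876 0.01177277] [0.77610237 0.63060424 0.00184264]
```

```bash
python3 -m handwheel '[{"linear":[0,0,-5],"twist":0,"grip":1},{"linear":[0,0,-10],"twist":0,"grip":1},{"linear":[0,0,-15],"twist":0,"grip":1},{"linear":[0,0,-20],"twist":0,"grip":1},{"linear":[0,0,-25],"twist":0,"grip":1},{"linear":[0,0,-27],"twist":0,"grip":1},{"linear":[0,0,-27],"twist":0,"grip":1},{"linear":[0,0,-27],"twist":0,"grip":1}]'
python3 - <<'E'
from h import *
import cv2
o=manip.observe();print(o["tool_pos"],o["force"],o["ft_torque"])
cv2.imwrite("pics/scene2.png",cv2.resize(manip.camera("scene")[150:300,140:340,::-1],None,fx=4,fy=4,interpolation=cv2.INTER_CUBIC))
E
```

```text
time_s: 5.67
tool_pos: [0.5492, 0.1175, 0.161]
orientation: [0.0, 0.431, 0.902, 0.001]
force: [1.0, 5.7, -1.8]
finger_gap: 0.0452
grip_force: 62.0
[0.54924339 0.11748432 0.16102618] [ 1.03786283  5.70512804 -1.82845246] [ 1.03877521 -0.40936248  0.05953193]
```

View pics/scene2.png

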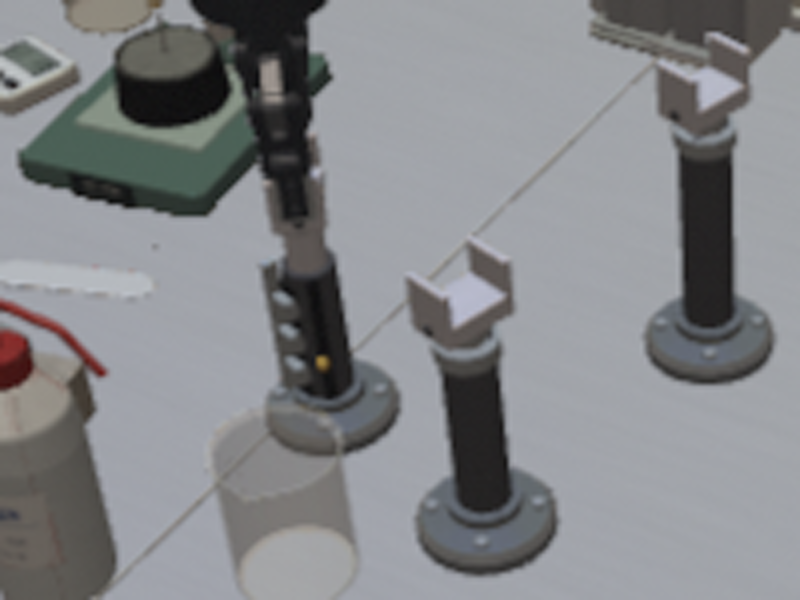

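The head is up and its brass pin shows at (322,362), clear of the comb by the second notch. I'll raise it 1 mm more and twist it back.

```bash
python3 -m handwheel '[{"linear":[0,0,-1],"twist":0,"grip":1},{"linear":[0,0,-1],"twist":0.08,"grip":1},{"linear":[0,0,-1],"twist":0.16,"grip":1},{"linear":[0,0,-1],"twist":0.24,"grip":1},{"linear":[0,0,-1],"twist":0.32,"grip":1},{"linear":[0,0,-1],"twist":0.4,"grip":1},{"linear":[0,0,-1],"twist":0.48,"grip":1},{"linear":[0,0,-1],"twist":0.5,"grip":1},{"linear":[0,0,-1],"twist":0.5,"grip":1}]'
python3 - <<'E'
from h import *
o=manip.observe();print(o["tool_pos"],o["force"],o["ft_torque"])
E
```

```text
time_s: 6.47
tool_pos: [0.5492, 0.1173, 0.1617]
orientation: [-0.0, 0.641, 0.768, 0.001]
force: [0.7, 4.2, -2.7]
finger_gap: 0.0447
grip_force: 62.1
[0.54919657 0.11730222 0.16174097] [ 0.66607384  4.23365814 -2.72972425] [ 0.92548374 -0.48703953 -0.02554316]
```

```bash
python3 -m handwheel '[{"linear":[0,0,0],"twist":0.08,"grip":1},{"linear":[0,0,0],"twist":0.16,"grip":1},{"linear":[0,0,0],"twist":0.24,"grip":1},{"linear":[0,0,0],"twist":0.32,"grip":1},{"linear":[0,0,0],"twist":0.4,"grip":1},{"linear":[0,0,0],"twist":0.44,"grip":1},{"linear":[0,0,0],"twist":0.48,"grip":1},{"linear":[0,0,0],"twist":0.52,"grip":1},{"linear":[0,0,0],"twist":0.54,"grip":1},{"linear":[0,0,0],"twist":0.54,"grip":1}]'
python3 - <<'E'
from h import *
o=manip.observe();print(o["tool_pos"],o["force"],o["ft_torque"],R.from_quat(o["orientation"],scalar_first=True).as_matrix()[:,1])
E
```

```text
time_s: 7.3
tool_pos: [0.5489, 0.1169, 0.1615]
orientation: [0.0, 0.821, 0.571, -0.0]
force: [0.8, 3.4, -3.0]
finger_gap: 0.0452
grip_force: 65.8
[0.54890601 0.11689725 0.16154399] [ 0.7521684   3.41457324 -3.01309152] [ 0.48078464 -0.28202949  2.43550947] [ 9.37581546e-01 -3.47765139e-01  5.03275279e-04]
```

```bash
python3 -m handwheel '[{"linear":[0,0,0],"twist":-0.06,"grip":1},{"linear":[0,0,2],"twist":-0.06,"grip":1},{"linear":[0,0,2],"twist":-0.06,"grip":-1},{"linear":[0,0,2],"twist":-0.06,"grip":-1},{"linear":[0,0,2],"twist":-0.06,"grip":-1},{"linear":[0,0,2],"twist":-0.06,"grip":-1},{"linear":[0,0,2],"twist":-0.06,"grip":-1}]'
python3 -m handwheel '[{"linear":[0,0,-20],"twist":0,"grip":-1},{"linear":[0,0,-50],"twist":0,"grip":-1},{"linear":[0,0,-90],"twist":0,"grip":-1},{"linear":[0,0,-125],"twist":0,"grip":-1},{"linear":[0,0,-125],"twist":0,"grip":-1},{"linear":[0,0,-125],"twist":0,"grip":-1}]'
python3 - <<'E'
from h import *
import cv2,pickle
o=manip.observe(); im=manip.camera("wrist")[:,:,::-1]
cv2.imwrite("pics/w2.png",im); pickle.dump(o,open("w2.pkl","wb"))
cv2.imwrite("pics/s3.png",cv2.resize(manip.camera("scene")[150:300,140:340,::-1],None,fx=4,fy=4,interpolation=cv2.INTER_CUBIC))
print(o["tool_pos"],o["orientation"],o["joint_positions"])
E
```

```text
time_s: 7.88
tool_pos: [0.5492, 0.1164, 0.1596]
orientation: [0.0, 0.805, 0.593, 0.0]
force: [0.4, 0.4, -0.3]
finger_gap: 0.0854
grip_force: 0.0
time_s: 8.38
tool_pos: [0.5506, 0.1167, 0.2883]
orientation: [0.002, 0.805, 0.593, 0.003]
force: [-0.1, -0.4, -0.5]
finger_gap: 0.0854
grip_force: 0.0
[0.55055151 0.11671443 0.28829783] [0.00194645 0.80504794 0.5931997  0.00285155] [ 7.68146589e-02 -1.27789236e-01  1.69437641e+00 -2.81172183e-04
  1.56810613e+00  3.77546862e-01]
```

View pics/w2.png

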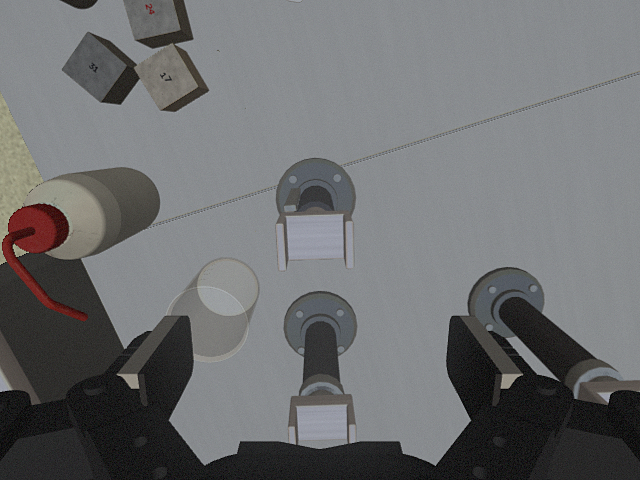

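View pics/s3.png

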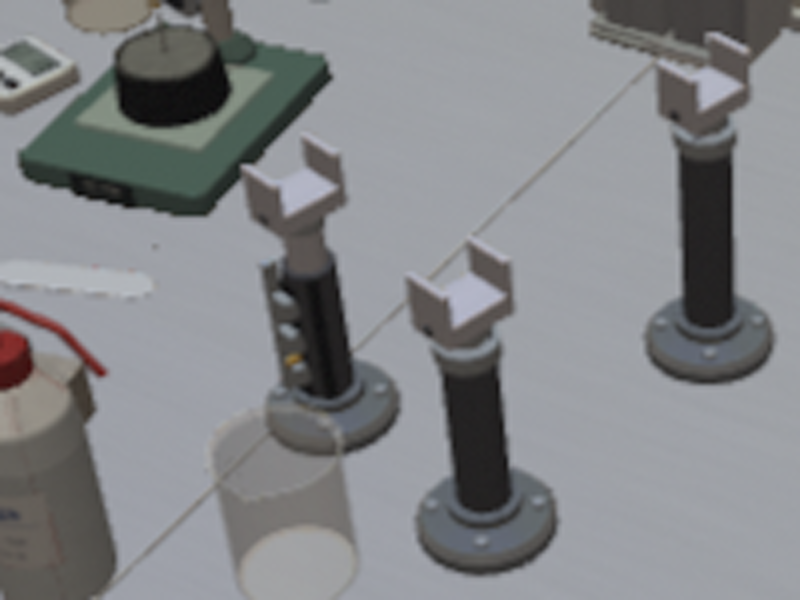

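The post is locked: the pin at (292,358) sits in the second notch and both heads are parallel at the same height. Now to the bar.

```bash
python3 -m handwheel '[{"linear":[-416,23,0],"twist":0.117,"grip":-1},{"linear":[-416,23,0],"twist":0.117,"grip":-1},{"linear":[-416,23,0],"twist":0.117,"grip":-1},{"linear":[-416,23,0],"twist":0.117,"grip":-1},{"linear":[-416,23,0],"twist":0.117,"grip":-1},{"linear":[-416,23,0],"twist":0.117,"grip":-1},{"linear":[-416,23,0],"twist":0.117,"grip":-1},{"linear":[-416,23,0],"twist":0.117,"grip":-1},{"linear":[-416,23,0],"twist":0.117,"grip":-1},{"linear":[-416,23,0],"twist":0.117,"grip":-1}]'
python3 -m handwheel '[{"linear":[0,0,60],"twist":0,"grip":-0.2},{"linear":[0,0,60],"twist":0,"grip":-0.2},{"linear":[0,0,60],"twist":0,"grip":-0.2},{"linear":[0,0,60],"twist":0,"grip":-0.2},{"linear":[0,0,60],"twist":0,"grip":-0.2},{"linear":[0,0,60],"twist":0,"grip":-0.2}]'
python3 - <<'E'
from h import *
import cv2,pickle
np.set_printoptions(precision=4,suppress=True)
o2=pickle.load(open("w2.pkl","rb"))
print("tele",at("wrist",(315,237),.164,o2),"fix",at("wrist",(322,417),.164,o2))
o=manip.observe(); im=manip.camera("wrist")[:,:,::-1]
cv2.imwrite("pics/w3.png",im); pickle.dump(o,open("w3.pkl","wb"))
print(o["tool_pos"],o["orientation"],o["joint_positions"])
E
```

```text
time_s: 9.32
tool_pos: [0.4463, -0.2887, 0.2818]
orientation: [-0.002, 0.838, 0.545, -0.001]
force: [0.6, -0.5, 0.4]
finger_gap: 0.0855
grip_force: 0.0
time_s: 9.82
tool_pos: [0.4489, -0.2875, 0.2262]
orientation: [0.001, 0.838, 0.546, 0.0]
force: [0.2, -0.4, 0.3]
finger_gap: 0.0513
grip_force: 0.0
tele [0.5485 0.1175 0.164 ] fix [ 0.5131 -0.0122  0.164 ]
[ 0.4489 -0.2875  0.2262] [0.0014 0.8379 0.5458 0.0004] [-0.7093 -0.1674  1.8326 -0.0001  1.4735 -0.2932]
```

View pics/w3.png

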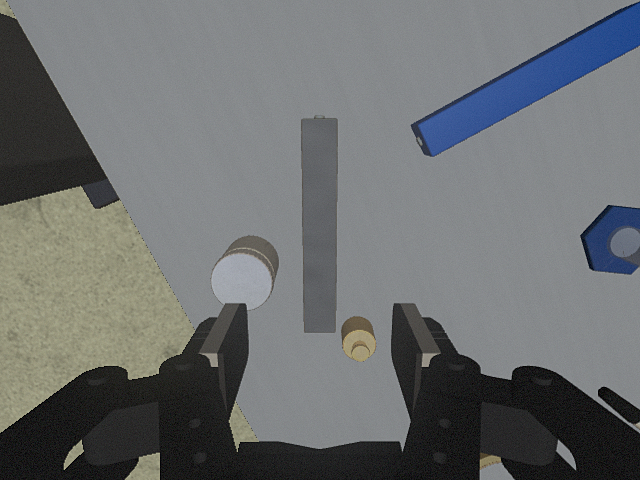

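The wrist view shows the grey bar from (320,119) to (320,332), upright in the picture, with the jar at (245,275) on its left and the weight at (358,340).

```bash
python3 - <<'E'
from h import *
import pickle
np.set_printoptions(precision=4,suppress=True)
o=pickle.load(open("w3.pkl","rb"))
c=np.array([at("wrist",p,.028,o) for p in[(302,119),(338,119),(336,332),(304,332)]])
m=c.mean(0);d=(c[0]+c[1]-c[2]-c[3])/2;L=np.linalg.norm(d);u=d/L
print(m,L,np.degrees(np.arctan2(d[1],d[0])),np.linalg.norm(c[0]-c[1]),np.linalg.norm(c[2]-c[3]))
j=at("wrist",(242,282),.058,o);print("jar",j,"along",(j-m)@u,"side",np.cross(u,j-m)[2])
Rm=R.from_quat(o["orientation"],scalar_first=True).as_matrix()
for a in(.012,.018,.024):
    g=m+a*u; g[2]=.005; print(a,1e3*Rm.T@(g-o["tool_pos"]))
print(np.degrees(np.arctan2(Rm[1,0],Rm[0,0])))
E
```

```text
[ 0.4434 -0.3024  0.028 ] 0.17775234547752553 66.12299728449884 0.027294219140586207 0.0278698327549941
jar [ 0.3759 -0.3067  0.058 ] along -0.03128709017359862 side 0.05995518454830623
0.012 [ -3.6153   0.3463 221.1602]
0.018 [  2.3847   0.3501 221.155 ]
0.024 [  8.3846   0.3539 221.1498]
66.15911440874986
```

```bash
python3 -m handwheel '[{"linear":[2,0,40],"twist":0,"grip":-0.2},{"linear":[2,0,80],"twist":0,"grip":-0.2},{"linear":[2,0,120],"twist":0,"grip":-0.2},{"linear":[2,0,155],"twist":0,"grip":-0.2},{"linear":[2,0,185],"twist":0,"grip":-0.2},{"linear":[2,0,205],"twist":0,"grip":-0.2},{"linear":[2,0,214],"twist":0,"grip":-0.2},{"linear":[2,0,219],"twist":0,"grip":-0.2},{"linear":[2,0,219],"twist":0,"grip":-0.2}]'
python3 -m handwheel '[{"linear":[0,0,0],"twist":0,"grip":0.2},{"linear":[0,0,0],"twist":0,"grip":0.4},{"linear":[0,0,0],"twist":0,"grip":1},{"linear":[0,0,0],"twist":0,"grip":1},{"linear":[0,0,0],"twist":0,"grip":1},{"linear":[0,0,0],"twist":0,"grip":1},{"linear":[0,0,0],"twist":0,"grip":1},{"linear":[0,0,0],"twist":0,"grip":1}]' 70
python3 -m handwheel '[{"linear":[0,0,-10],"twist":0,"grip":1},{"linear":[0,0,-30],"twist":0,"grip":1},{"linear":[0,0,-60],"twist":0,"grip":1},{"linear":[0,0,-100],"twist":0,"grip":1},{"linear":[0,0,-140],"twist":0,"grip":1},{"linear":[0,0,-180],"twist":0,"grip":1},{"linear":[0,0,-220],"twist":0,"grip":1},{"linear":[0,0,-225],"twist":0,"grip":1},{"linear":[0,0,-225],"twist":0,"grip":1}]'
python3 - <<'E'
from h import *
import cv2,pickle
o=manip.observe(); im=manip.camera("wrist")[:,:,::-1]
cv2.imwrite("pics/w4.png",im); pickle.dump(o,open("w4.pkl","wb"))
print(o["tool_pos"],o["orientation"],o["force"],o["ft_torque"])
E
```

```text
time_s: 10.62
tool_pos: [0.4494, -0.2858, 0.0058]
orientation: [0.0, 0.838, 0.546, 0.0]
force: [-0.9, -0.8, 0.2]
finger_gap: 0.0511
grip_force: 0.0
time_s: 11.28
tool_pos: [0.4504, -0.2869, 0.0078]
orientation: [0.002, 0.838, 0.545, 0.001]
force: [-0.4, 0.4, 6.7]
finger_gap: 0.0266
grip_force: 72.3
time_s: 12.03
tool_pos: [0.4501, -0.2866, 0.2345]
orientation: [0.004, 0.838, 0.545, 0.001]
force: [-0.4, 0.2, -5.1]
finger_gap: 0.0266
grip_force: 71.1
[ 0.45005472 -0.28662137  0.23450419] [0.00359537 0.83814978 0.54542718 0.00110637] [-0.35105429  0.24716154 -5.09870751] [ 0.11313461 -0.02891665 -0.04053891]
```

View pics/w4.png

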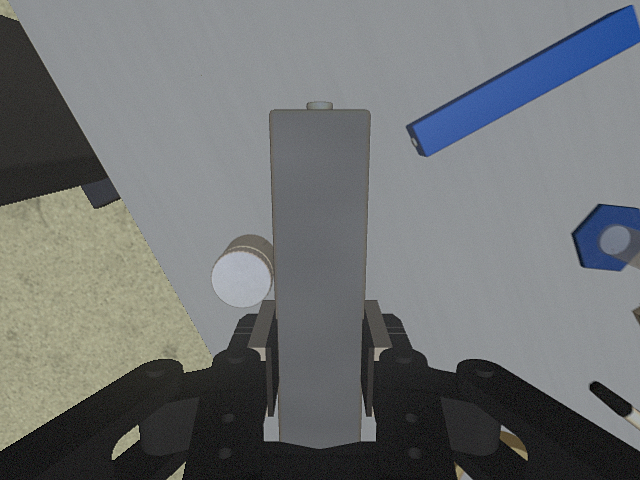

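The bar is held straight; its far end at (320,110) fits a grip 17 mm off the middle. Carrying it over the posts.

```bash
python3 -m handwheel '[{"linear":[20,-4,-5],"twist":-0.02,"grip":1},{"linear":[55,-10,-10],"twist":-0.04,"grip":1},{"linear":[95,-17,-10],"twist":-0.06,"grip":1},{"linear":[135,-25,-10],"twist":-0.08,"grip":1},{"linear":[175,-32,-10],"twist":-0.1,"grip":1},{"linear":[215,-39,-10],"twist":-0.12,"grip":1},{"linear":[255,-46,-10],"twist":-0.13,"grip":1},{"linear":[295,-54,-10],"twist":-0.14,"grip":1},{"linear":[330,-60,-10],"twist":-0.148,"grip":1},{"linear":[357,-65,-10],"twist":-0.148,"grip":1}]'
python3 -m handwheel '[{"linear":[0,0,0],"twist":0,"grip":1},{"linear":[0,0,0],"twist":0,"grip":1},{"linear":[0,0,0],"twist":0,"grip":1},{"linear":[0,0,0],"twist":0,"grip":1}]'
python3 - <<'E'
from h import *
import cv2
np.set_printoptions(precision=4,suppress=True)
o=manip.observe(); im=manip.camera("wrist")[:,:,::-1]
t=manip.camera("top")[:,:,::-1]
a=cv2.resize(im,None,fx=.8,fy=.8); b=cv2.resize(t[215:325,190:310],None,fx=3,fy=3,interpolation=cv2.INTER_CUBIC)
b=cv2.resize(t[215:325,190:260+0],(288,384)) if 0 else b[:,:288]
c=np.zeros((384,800,3),np.uint8);c[:,:512]=a;c[:330,512:]=b;cv2.imwrite("pics/m5.png",c)
Rm=R.from_quat(o["orientation"],scalar_first=True).as_matrix()
print(o["tool_pos"],np.degrees(np.arctan2(Rm[1,0],Rm[0,0])),1e3*Rm.T@(np.array([.5351,.0661,.1718])-o["tool_pos"]),o["force"])
E
```

```text
time_s: 12.92
tool_pos: [0.532, 0.0701, 0.2357]
orientation: [-0.003, 0.795, 0.607, -0.003]
force: [-0.6, -0.5, -3.5]
finger_gap: 0.0264
grip_force: 70.9
time_s: 13.25
tool_pos: [0.533, 0.0662, 0.2383]
orientation: [-0.001, 0.796, 0.605, -0.001]
force: [0.0, 0.0, -4.0]
finger_gap: 0.0266
grip_force: 70.9
[0.533  0.0662 0.2383] 74.50908103074164 [ 0.5851  2.2477 66.5243] [ 0.0242  0.0159 -4.0123]
```

View pics/m5.png

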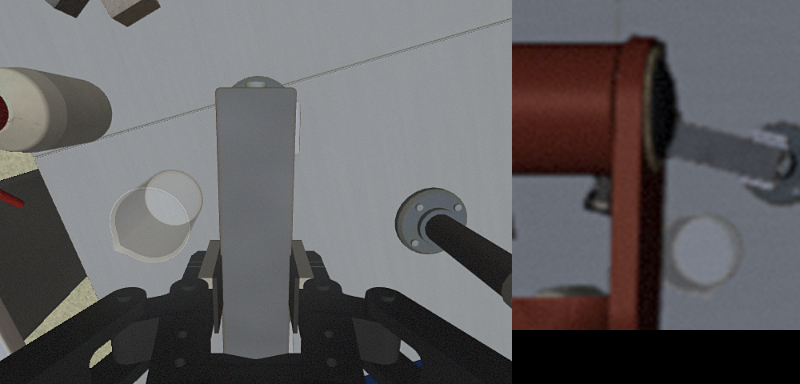

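The tele cheek shows only on the right of the bar (297,125), in keeping with the computed 2 mm shift still due. Descending in steps.

```bash
python3 -m handwheel '[{"linear":[1,2,0],"twist":0,"grip":1},{"linear":[1,2,10],"twist":0,"grip":1},{"linear":[1,2,20],"twist":0,"grip":1},{"linear":[1,2,28],"twist":0,"grip":1},{"linear":[1,2,35],"twist":0,"grip":1},{"linear":[1,2,40],"twist":0,"grip":1},{"linear":[1,2,44],"twist":0,"grip":1},{"linear":[1,2,48],"twist":0,"grip":1},{"linear":[1,2,50],"twist":0,"grip":1},{"linear":[1,2,50],"twist":0,"grip":1}]'
python3 -m handwheel '[{"linear":[0,0,3],"twist":0,"grip":1},{"linear":[0,0,6],"twist":0,"grip":1},{"linear":[0,0,9],"twist":0,"grip":1},{"linear":[0,0,11],"twist":0,"grip":1},{"linear":[0,0,13],"twist":0,"grip":1},{"linear":[0,0,13],"twist":0,"grip":1}]'
python3 - <<'E'
from h import *
import cv2
np.set_printoptions(precision=4,suppress=True)
o=manip.observe()
Rm=R.from_quat(o["orientation"],scalar_first=True).as_matrix()
print(o["tool_pos"],1e3*Rm.T@(np.array([.5351,.0661,.1718])-o["tool_pos"]),o["force"],o["ft_torque"])
im=manip.camera("wrist")[40:260,180:460,::-1]; s=manip.camera("scene")[150:300,140:340,::-1]
c=np.zeros((600,800,3),np.uint8);c[:314,:400]=cv2.resize(im,(400,314));c[:300,400:]=cv2.resize(s,(400,300));cv2.imwrite("pics/m6.png",c[:320])
E
```

```text
time_s: 14.18
tool_pos: [0.536, 0.0676, 0.1898]
orientation: [-0.0, 0.796, 0.606, -0.0]
force: [-0.4, -0.4, -5.0]
finger_gap: 0.0268
grip_force: 71.1
time_s: 14.68
tool_pos: [0.5358, 0.0676, 0.1767]
orientation: [-0.0, 0.796, 0.606, -0.0]
force: [-0.1, 0.1, -4.1]
finger_gap: 0.0267
grip_force: 71.1
[0.5358 0.0676 0.1767] [-1.618  -0.3196  4.8692] [-0.1122  0.0527 -4.0881] [-0.0344 -0.0018 -0.0116]
```

View pics/m6.png

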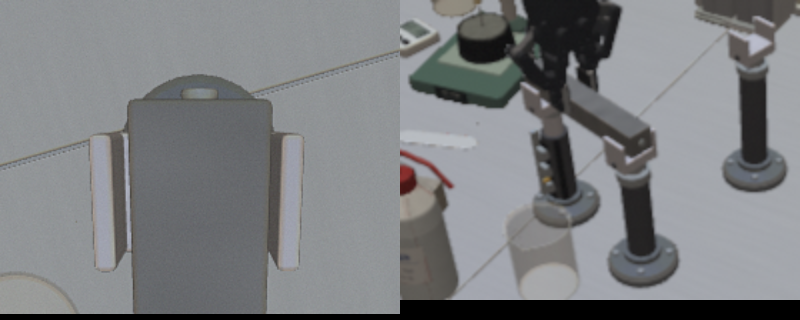

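The bar is between the cheeks of both cradles with a gap on each side (crop left, cheeks at 105 and 290). Lowering the rest.

```bash
python3 -m handwheel '[{"linear":[-1.5,0,1],"twist":0,"grip":1},{"linear":[-1.5,0,2],"twist":0,"grip":1},{"linear":[-1.5,0,3],"twist":0,"grip":1},{"linear":[-1.5,0,4],"twist":0,"grip":1},{"linear":[-1.5,0,4.5],"twist":0,"grip":1},{"linear":[-1.5,0,4.5],"twist":0,"grip":1}]'
python3 - <<'E'
from h import *
o=manip.observe();print(o["tool_pos"],o["force"],o["ft_torque"])
E
```

```text
time_s: 15.28
tool_pos: [0.5356, 0.0661, 0.1726]
orientation: [-0.0, 0.796, 0.606, -0.0]
force: [0.2, 0.3, -4.1]
finger_gap: 0.0269
grip_force: 71.1
[0.53564594 0.06614696 0.1725714 ] [ 0.17000498  0.33000034 -4.0601494 ] [ 0.0516673  -0.02150353 -0.01232269]
```

```bash
python3 -m handwheel '[{"linear":[0,0,0.5],"twist":0,"grip":1},{"linear":[0,0,1],"twist":0,"grip":1},{"linear":[0,0,1.5],"twist":0,"grip":1},{"linear":[0,0,2],"twist":0,"grip":1},{"linear":[0,0,2],"twist":0,"grip":1}]'
python3 - <<'E'
from h import *
o=manip.observe();print(o["tool_pos"],o["force"],o["ft_torque"])
E
```

```text
time_s: 15.7
tool_pos: [0.536, 0.0662, 0.1717]
orientation: [0.0, 0.796, 0.606, 0.0]
force: [-2.0, 1.4, 0.8]
finger_gap: 0.0266
grip_force: 71.6
[0.53595442 0.06618343 0.17169877] [-1.96028885  1.36509227  0.83500755] [-0.05673629  0.46555225 -0.06447255]
```

```bash
python3 -m handwheel '[{"linear":[0,0,1],"twist":0,"grip":1},{"linear":[0,0,1],"twist":0,"grip":1},{"linear":[0,0,1],"twist":0,"grip":0},{"linear":[0,0,1],"twist":0,"grip":-0.2},{"linear":[0,0,1],"twist":0,"grip":-0.2},{"linear":[0,0,1],"twist":0,"grip":-0.2},{"linear":[0,0,1],"twist":0,"grip":-0.2}]' 20
python3 -m handwheel '[{"linear":[0,0,-10],"twist":0,"grip":-0.2},{"linear":[0,0,-30],"twist":0,"grip":-0.2},{"linear":[0,0,-60],"twist":0,"grip":-0.2},{"linear":[0,0,-100],"twist":0,"grip":-0.2},{"linear":[0,0,-130],"twist":0,"grip":-0.2},{"linear":[0,0,-130],"twist":0,"grip":-0.2},{"linear":[0,0,-130],"twist":0,"grip":-0.2}]'
python3 - <<'E'
from h import *
import cv2
im=manip.camera("wrist")[:,:,::-1]; s=manip.camera("scene")[150:300,140:340,::-1]
c=np.zeros((330,800,3),np.uint8);c[:300,:400]=cv2.resize(im,(400,300),interpolation=cv2.INTER_AREA);c[:300,400:]=cv2.resize(s,(400,300));cv2.imwrite("pics/m7.png",c)
E
```

```text
time_s: 16.28
tool_pos: [0.5359, 0.0661, 0.1697]
orientation: [0.0, 0.796, 0.606, 0.0]
force: [-0.2, 0.4, 0.2]
finger_gap: 0.0515
grip_force: 0.0
time_s: 16.87
tool_pos: [0.5371, 0.0661, 0.3038]
orientation: [0.002, 0.796, 0.606, 0.003]
force: [-0.3, 0.3, -0.1]
finger_gap: 0.0513
grip_force: 0.0
```

View pics/m7.png

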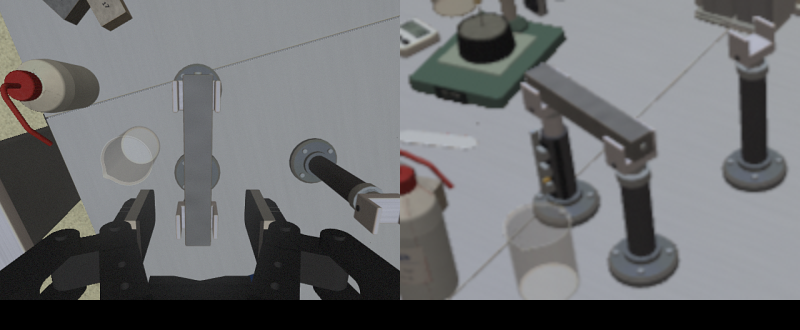

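The bar lies in both cradles with equal small overhangs (ends at (198,74) and (198,245)), level, and the gripper is clear. Handing in.

```bash
python3 -c "
from plant import manip
print(manip.hand_in())"
```

```text
the job is handed in; nothing more can be done
None
```

I handed the job in at about 17 s of robot time: the telescopic post is raised and locked at the low post's height (second notch), the mortar bar lies level and about centred in both cradles, and no bystander was touched as far as the pictures show.

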